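# Seat the marble moulds in their graded rail

## Task

Put the four graphite marble moulds back in the bored aluminium rail in order of size, each in the bore made for it (smallest mould in the smallest bore, up to the largest), upright and fully home with its shoulder down on the rail. Graphite chips easily, so set them in without dropping them from a height, and leave the small hammer and the flat graphite pad where they lie.

Things in the scene. Friction and masses are not known exactly. Their poses are not given: they have to be found in the camera images.
- mould_tiny: smallest of four loose dark-grey graphite marble moulds, about 55 g, standing upright on the bench: a round head 38 mm across and 30 mm high with a round hollow in its flat top, on a spigot 20 mm long that tapers from 21 mm under the head's square shoulder to 14 mm at the flat foot; 50 mm tall in all. Origin: centre of the foot, z up along its axis. Grip it across the head.
- mould_small: second smallest of four loose dark-grey graphite marble moulds, about 85 g, standing upright on the bench: a round head 46 mm across and 30 mm high with a round hollow in its flat top, on a spigot 20 mm long that tapers from 29 mm under the head's square shoulder to 22 mm at the flat foot; 50 mm tall in all. Origin: centre of the foot, z up along its axis. Grip it across the head.
- mould_medium: second largest of four loose dark-grey graphite marble moulds, about 130 g, standing upright on the bench: a round head 54 mm across and 30 mm high with a round hollow in its flat top, on a spigot 20 mm long that tapers from 37 mm under the head's square shoulder to 30 mm at the flat foot; 50 mm tall in all. Origin: centre of the foot, z up along its axis. Grip it across the head.
- mould_large: largest of four loose dark-grey graphite marble moulds, about 180 g, standing upright on the bench: a round head 62 mm across and 30 mm high with a round hollow in its flat top, on a spigot 20 mm long that tapers from 45 mm under the head's square shoulder to 38 mm at the flat foot; 50 mm tall in all. Origin: centre of the foot, z up along its axis. Grip it across the head.
- bore_1 (a point): centre of the smallest bore's mouth, level with the rail's top: a round through hole 28 mm wide with a 1.5 mm countersink, for the mould with the 38 mm head. x points across the rail, y along the row towards the larger bores, z up. The rail is a fixed aluminium bar 236 x 68 mm, its top 30 mm above the bench; it may lie at any angle.
- bore_2 (a point): centre of the second smallest bore's mouth, level with the rail's top: a round through hole 36 mm wide with a 1.5 mm countersink, for the mould with the 46 mm head. x points across the rail, y along the row towards the larger bores, z up. The bores stand in one straight row, graded small to large, centres 52, 60 and 68 mm apart.
- bore_3 (a point): centre of the second largest bore's mouth, level with the rail's top: a round through hole 44 mm wide with a 1.5 mm countersink, for the mould with the 54 mm head. x points across the rail, y along the row towards the larger bores, z up. Seated heads of neighbours stand 10 mm apart, so grip across the row.
- bore_4 (a point): centre of the largest bore's mouth, level with the rail's top: a round through hole 52 mm wide with a 1.5 mm countersink, for the mould with the 62 mm head. x points across the rail, y along the row towards the larger bores, z up. 
- small_hammer: bystander: small steel hammer with a dark handle lying flat on the bench, loose, 138 mm long along its own y, head 53 mm wide, 17 mm high. Origin: middle of its underside.
- graphite_block: bystander: flat black rectangular graphite pad, 52 x 82 x 11 mm, loose on the bench. Origin: centre of its underside.
Things that resemble listed ones, but are neither listed nor needed, are in the scene too. What is shaped like the mould_tiny but blue is not meant.

How it is judged (in metres and radians):
At the end, for the whole second after the job is handed in: each mould stands released and at rest in its own bore: its axis within 6 mm of the bore's, its shoulder on the rail's top face (within 2.5 mm), tilted less than 0.08 rad (horizontal distance between mould_tiny and bore_1 below 0.006 m and z of mould_tiny in the frame of bore_1 between -0.0225 and -0.0175 m and angle between each of mould_tiny, mould_small, mould_medium, mould_large's own z axis and vertical below 0.08 rad and linear speed of each of mould_tiny, mould_small, mould_medium, mould_large below 0.02 m/s and contact force between each of mould_tiny, mould_small, mould_medium, mould_large and the fingers below 0.05 N and horizontal distance between mould_small and bore_2 below 0.006 m and z of mould_small in the frame of bore_2 between -0.0225 and -0.0175 m and horizontal distance between mould_medium and bore_3 below 0.006 m and z of mould_medium in the frame of bore_3 between -0.0225 and -0.0175 m and horizontal distance between mould_large and bore_4 below 0.006 m and z of mould_large in the frame of bore_4 between -0.0225 and -0.0175 m); the robot touches nothing.
It fails at once if the small hammer is shifted by more than 30 mm (distance of small_hammer from where it was at the start of the episode above 0.03 m).
It fails at once if the flat graphite pad is shifted by more than 30 mm (distance of graphite_block from where it was at the start of the episode above 0.03 m).
It fails at once if a mould is dropped from a height or tossed (moves faster than 0.9 m/s with no finger on it) ((linear speed of mould_tiny above 0.9 m/s and contact force between mould_tiny and the fingers below 0.05 N) or (linear speed of mould_small above 0.9 m/s and contact force between mould_small and the fingers below 0.05 N) or (linear speed of mould_medium above 0.9 m/s and contact force between mould_medium and the fingers below 0.05 N) or (linear speed of mould_large above 0.9 m/s and contact force between mould_large and the fingers below 0.05 N)).
It also fails if it takes over 109 s, if anything falls off the work surface, if the arm or the gripper's body presses on something with over 40 N, if the wrist force passes 120 N, or if a joint passes its speed limit or range.

## Robot

A 7-joint arm with a two-finger parallel gripper is mounted at the origin on a cart in front of the work surface, level with it; the furniture and walls round the work are solid. World frame = base frame: x ahead of the robot, y to its left, z up, the work surface at z = 0. Lengths are in mm, angles in degrees, forces in N, time in s.
With the tool pointing down it reaches from about 375 to 925 mm from the base axis. Payload 3.1 kg.
Tool frame: the origin (TCP) lies on the mounting face of the last link; the fingertips stand 173 mm ahead of it and the grasp point (between the pads) lies 155 mm ahead of it (arm.hold_point_z is the distance from the TCP to the grasp point, in mm); x points along the fingers, y is the direction in which the jaws open and shut, and the axes are right-handed (so a half turn about x gives the same grasp; the last joint's range is limited). The gripper opens to 85 mm and grips with 20 to 120 N. Pads are 22 mm wide; open, the fingers measure 114 mm over their backs; the gripper's body (76 mm by 85 mm) begins 54 mm behind the grasp point. The pads swing forward as they close: fully open they stand 13 mm farther back than shut.
Start: joints at [66.876, 21.939, 2.515, 91.553, -1.026, 66.532, -2.859], TCP at [195.703, -619.844, 404.669] pointing down, gripper open.
Joint ranges: [-149.38, 149.38], [-23.57, 123.04], [-84.95, 90], [0, 143.3], [-89.99, 269.99], [3.08, 112.72], [-163.45, 163.45]. Speed limits (degrees/s): [159.86, 159.86, 180, 180, 180, 180, 180].

## Interface

Orientations are given as a 3x3 rotation matrix whose columns are the frame's x, y, z axes.
In Python, from cell import sensors, cams, workorder, arm gives the robot as it stands. The module is installed in compiled form; this text tells all that it offers.
- The arm moves only by the tool step_arm, never from a script. Its argument "motion" is a list of rows, each an object of numbers: "x", "y", "z": the shift along the tool's x, y, z in mm; "twist": the turn about the tool's x in rad. In form: [{"x": .., "y": .., "z": .., "twist": ..}, ...]. A call has 1 to 20 rows; each row is the pose to reach, as a shift and turn from the pose commanded when the call began, along the tool's axes at that moment; what a row does not reach only later rows make up. A row lasts 1/12 s, in which the tool goes at most 41.7 mm and 7.16 degrees, less where a joint would pass 70% of its speed; a pose out of reach is approached as far as the arm can. A call with a gripper value outside its range is refused whole. "hand" is the closure in counts, from 0 (fully open) to 255 (shut), set as the call begins (left out, the last holds). The fingers move at their own pace and stop on an object; the grip force is fixed at half the most. Time passes only in rows, so rows that repeat a pose let the fingers close. It gives the time, the measured TCP pose, the force and the opening at its end, in the units of the state.
- sensors.read_state(): the state, without advancing time (a new reading comes with each control period).
- cams.snapshot(name): name is "side" or "top" or "wrist"; returns the picture (480x640x3 uint8, red, green, blue); there is no depth.
- cams.camera_model(name): a dict with "fx", "fy", "cx", "cy" (pixels), "pose" (4x4, takes a point from camera to world coordinates); the wrist camera has in their place "T_tool_cam" (4x4, takes a point from camera to tool coordinates, whose origin is the TCP and whose axes are the tool frame's). Camera axes: x right, y up, looking along -z (the intrinsics and any distortion apply to the point x, -y, -z); pixel columns grow to the right and rows downward; lengths in mm; the calibration is good to about 2 mm. The wrist camera is an equidistant fisheye: a pixel r from the principal point sees the ray r / f radians off the axis. A picture is of the moment at which its call begins: read the wrist's pose just before it. camera_model takes no time and is no camera call.
- workorder.close_job(): hands the job in, once; it reports no verdict.
The state is a dict: "time": time; "joints": joint angles; "qvel": joint speeds; "joint_efforts": joint torques, N m; "ee_pos": TCP position; "orientation": TCP orientation; "contact_force": force on the tool from outside, world axes, zero at the start; "moment": the same for the moment, N m; "width": finger opening in mm.
Only numpy, scipy, OpenCV 4.12 (cv2) and the standard library are available. Lean on these libraries where they do the work, as an engineer would, in place of code of your own. Each camera call takes 0.05 s, during which the arm holds its last target.

## Working session

There is one attempt and no reset: what is moved stays moved. The work goes in short steps, Python scripts to look and compute and a tool call to move; the robot and the scene stay as the last step left them, time stands still between calls to the robot, and variables do not carry over. Pictures are saved under pics/ and viewed, and the job is handed in when it is done.

Besides the shell and the picture viewer there is one more tool, called by a JSON object that holds its "name" and its "arguments". step_arm: Moves the arm, as the interface text tells. Its arguments: {"type":"object","properties":{"motion":{"type":"array"},"hand":{"type":"number"}},"required":["motion"]}

```bash
mkdir -p pics; ls; python3 - <<'E'
from cell import sensors,cams,arm
import cv2
print(sensors.read_state())
for n in ("side","top","wrist"):
    im=cams.snapshot(n); cv2.imwrite(f"pics/{n}0.png",im[:,:,::-1])
    print(n,cams.camera_model(n))
print(arm.hold_point_z)
E
```

```text
pics
{'time': 0.0, 'joints': array([66.87488585, 21.99175482,  2.51070971, 91.64972492, -1.02605058,
       66.53157429, -2.86154708]), 'qvel': array([-0.02902011,  0.01434131, -0.00093301, -0.04319628,  0.00314323,
       -0.01732337,  0.01038213]), 'joint_efforts': array([-1.49011303e-04, -4.33464611e+01,  1.02436949e+00, -2.49510241e+01,
        1.05155524e-02,  1.14664121e-02,  1.24808614e-05]), 'ee_pos': array([ 195.56958369, -619.36378905,  403.28334994]), 'orientation': array([[-9.12943169e-04,  3.01107502e-01, -9.53589764e-01],
       [ 2.46448731e-03, -9.53586588e-01, -3.01108859e-01],
       [-9.99996546e-01, -2.62500515e-03,  1.28494743e-04]]), 'contact_force': array([ 0.3032963 ,  0.01154881, -0.35566218]), 'moment': array([ 0.03511244,  0.01103279, -0.04826137]), 'width': 85.14426497329872}
side {'fx': 456.2806117619648, 'fy': 456.2806117619648, 'cx': 322.57970124057135, 'cy': 236.15285879741606, 'pose': array([[ 9.99611806e-01,  4.58749321e-03, -2.74807603e-02,
         4.91067785e+02],
       [-2.62601475e-02,  4.84667440e-01, -8.74304225e-01,
        -1.06346566e+03],
[... 414 characters left out ...]
 2.25570889e-02,
        -3.51857362e+01],
       [ 2.16248597e-02,  1.12092030e-01,  9.93462502e-01,
         1.39207603e+03],
       [ 0.00000000e+00,  0.00000000e+00,  0.00000000e+00,
         1.00000000e+00]])}
wrist {'fx': 371.64829954431775, 'fy': 371.64829954431775, 'cx': 327.33868027768176, 'cy': 237.16555947713513, 'T_tool_cam': array([[-9.22159453e-05,  3.24978144e-01, -9.45721522e-01,
         2.97573767e+01],
       [ 9.99999837e-01, -5.03345113e-04, -2.70472951e-04,
         8.67594627e-01],
       [-5.63922103e-04, -9.45721393e-01, -3.24978044e-01,
        -8.23753405e+01],
       [ 0.00000000e+00,  0.00000000e+00,  0.00000000e+00,
         1.00000000e+00]])}
154.70000000000002
```

View images.

View pics/top0.png

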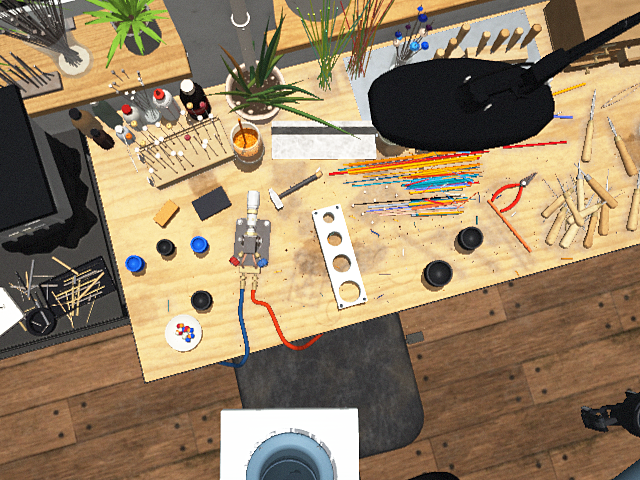

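View pics/side0.png

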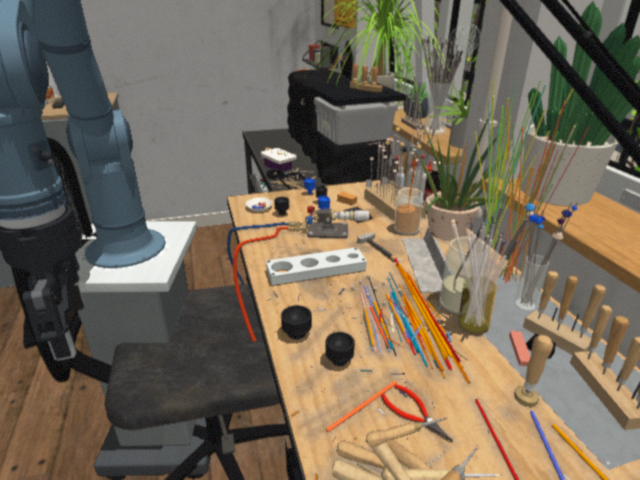

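View pics/wrist0.png

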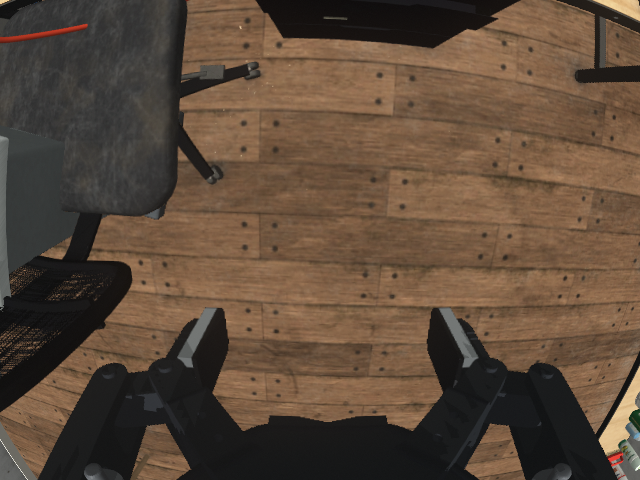

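```bash
cat > h.py <<'E'
import numpy as np, cv2
from cell import sensors,cams
def ray(n,u,v,st=None):
    m=cams.camera_model(n)
    if n=="wrist":
        dx,dy=(u-m['cx'])/m['fx'],(v-m['cy'])/m['fy']; r=np.hypot(dx,dy); s=np.sin(r)/r if r>1e-9 else 1.
        d=np.array([dx*s,-dy*s,-np.cos(r)]); T=np.eye(4); T[:3,:3]=st['orientation'];T[:3,3]=st['ee_pos']; P=T@m['T_tool_cam']
    else:
        d=np.array([(u-m['cx'])/m['fx'],-(v-m['cy'])/m['fy'],-1.]); P=m['pose']
    d=P[:3,:3]@d
    return P[:3,3],d/np.linalg.norm(d)
def onz(n,u,v,z,st=None):
    o,d=ray(n,u,v,st); return o+d*(z-o[2])/d[2]
def tri(rays):
    A=np.zeros((3,3));b=np.zeros(3)
    for o,d in rays:
        M=np.eye(3)-np.outer(d,d);A+=M;b+=M@o
    p=np.linalg.solve(A,b)
    return p,[np.linalg.norm((np.eye(3)-np.outer(d,d))@(p-o)) for o,d in rays]
def proj(n,p,st=None):
    m=cams.camera_model(n)
    if n=="wrist":
        T=np.eye(4); T[:3,:3]=st['orientation'];T[:3,3]=st['ee_pos']; P=T@m['T_tool_cam']
    else: P=m['pose']
    q=P[:3,:3].T@(np.asarray(p)-P[:3,3]); x,y,z=q[0],-q[1],-q[2]
    if n=="wrist":
        r=np.hypot(x,y); th=np.arctan2(r,z); k=th/max(r,1e-9); return m['cx']+m['fx']*x*k,m['cy']+m['fy']*y*k
    return m['cx']+m['fx']*x/z,m['cy']+m['fy']*y/z
E
python3 - <<'E'
import cv2,numpy as np
for n,r in (("top0",(110,170,510,330)),("side0",(230,160,410,380))):
    im=cv2.imread(f"pics/{n}.png"); x0,y0,x1,y1=r
    c=im[y0:y1,x0:x1]; s=min(800/c.shape[1],600/c.shape[0])
    cv2.imwrite(f"pics/{n}_z.png",cv2.resize(c,None,fx=s,fy=s,interpolation=cv2.INTER_CUBIC)); print(s)
    hsv=cv2.cvtColor(im,cv2.COLOR_BGR2HSV)
    m=((im.max(2)<60)).astype(np.uint8)*255
    k,l,st,ce=cv2.connectedComponentsWithStats(m)
    for i in range(1,k):
        x,y,w,h,a=st[i]
        if a>60 and x0<ce[i][0]<x1 and y0<ce[i][1]<y1: print(n,st[i],ce[i].round(1))
E
```

```text
2.0
top0 [457 227  25  23 368] [469.5 238.1]
top0 [157 239  18  17 179] [165.4 247. ]
top0 [428 261  23  24 389] [439.3 272.6]
top0 [424 263  14  24  67] [427.6 275.5]
top0 [191 291  22  19 249] [201.4 299.9]
top0 [363 317  20  21 155] [371.1 326.8]
2.727272727272727
side0 [243 134  62  59 829] [266.4 169. ]
side0 [275 198  13  17 175] [281.3 205. ]
side0 [282 306  29  33 771] [296.  321.7]
side0 [326 333  28  33 731] [339.2 348.5]
```

View pics/top0_z.png

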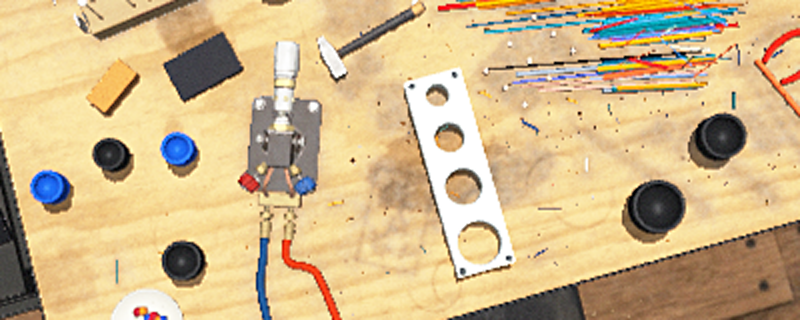

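View pics/side0_z.png

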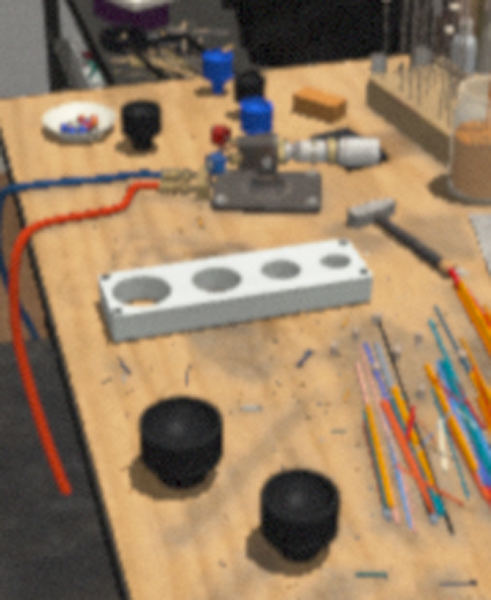

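```bash
python3 - <<'E'
from h import *
for n,(u,v) in dict(med=(469.5,238),tiny=(165.5,247),large=(438,273),small=(202,300)).items(): print(n,onz("top",u,v,45).round(1))
for i,(u,v) in enumerate([(328,217),(334.7,239),(341.5,263),(349.5,291)]): print(i+1,onz("top",u,v,30).round(1))
for n,(us,ut) in dict(large=((296,315),(438,273)),med=((339.5,343),(470,238)),b4=((283,266),(349,291)),b1=((353,256),(328,217))).items():
    print(n,tri([ray("side",*us),ray("top",*ut)]))
for n,uv in dict(torch=(252,240),torchtip=(253,195),valveR=(233,261),valveB=(262,262),hammer=(276,200),pad=(211,203),ham2=(320,173)).items(): print(n,onz("top",*uv,20).round(0))
E
```

```text
med [ 540.8 -423.3   45. ]
tiny [524.9 281.8  45. ]
large [ 459.8 -346.8   45. ]
small [402.6 196.6  45. ]
1 [594.7 -94.1  30. ]
2 [ 542.4 -109.3   30. ]
3 [ 485.8 -124.4   30. ]
4 [ 420.5 -142.1   30. ]
large (array([ 461.15933011, -346.75575821,   44.67591107]), [np.float64(1.3681196415878356), np.float64(1.3681196415878962)])
med (array([ 542.783085  , -425.44733585,   41.74596256]), [np.float64(1.595413004609785), np.float64(1.5954130046095694)])
b4 (array([ 423.29250169, -140.89816849,   27.83216168]), [np.float64(2.7652678719567985), np.float64(2.765267871957004)])
b1 (array([596.63878767, -94.33954   ,  26.1996786 ]), [np.float64(1.346331750169187), np.float64(1.3463317501690517)])
torch [543.  85.  20.]
torchtip [650.  83.  20.]
valveR [493. 130.  20.]
valveB [490.  62.  20.]
hammer [638.  29.  20.]
pad [631. 182.  20.]
ham2 [703. -77.  20.]
```

{"name": "step_arm", "arguments": {"motion": [{"x":5,"y":-15,"z":-28,"twist":0.01},{"x":10,"y":-35,"z":-62,"twist":0.02},{"x":18,"y":-53,"z":-98,"twist":0.037},{"x":26,"y":-71,"z":-133,"twist":0.037},{"x":34,"y":-90,"z":-168,"twist":0.037},{"x":42,"y":-109,"z":-203,"twist":0.037},{"x":50,"y":-128,"z":-238,"twist":0.037},{"x":58,"y":-147,"z":-273,"twist":0.037},{"x":66,"y":-165,"z":-306,"twist":0.037},{"x":70,"y":-176,"z":-326,"twist":0.037},{"x":70,"y":-180,"z":-334,"twist":0.037},{"x":70,"y":-180,"z":-334,"twist":0.037},{"x":70,"y":-180,"z":-334,"twist":0.037}]}}

```text
time: 1.23
ee_pos: [459.3, -348.7, 334.8]
orientation: [[-0.001, 0.265, -0.964], [-0.001, -0.964, -0.265], [-1.0, 0.001, 0.001]]
contact_force: [-1.3, -0.5, -0.0]
width: 85.7
```

```bash
cat > look.py <<'E'
import sys; from h import *
n=sys.argv[1]; st=sensors.read_state(); im=cams.snapshot("wrist")[:,:,::-1]
cv2.imwrite(f"pics/{n}.png",im); np.savez(f"pics/{n}.npz",ee_pos=st['ee_pos'],orientation=st['orientation'])
print(st['time'],st['ee_pos'].round(1),st['orientation'].round(3).tolist(),st['width'])
E
python3 look.py w1
```

```text
1.2333 [ 459.3 -348.7  334.8] [[-0.001, 0.265, -0.964], [-0.001, -0.964, -0.265], [-1.0, 0.001, 0.001]] 85.70715855635906
```

View pics/w1.png

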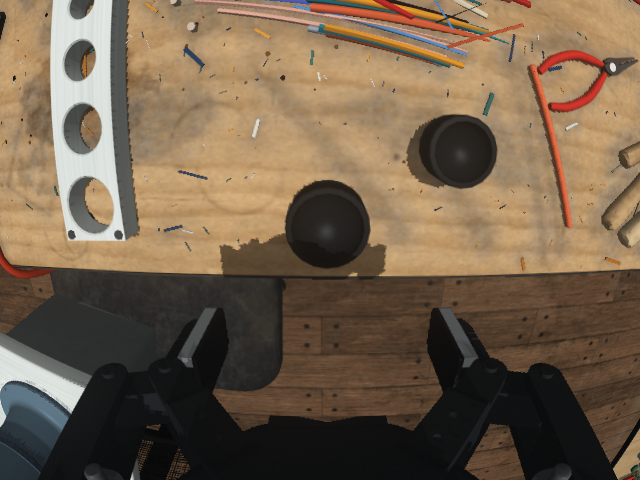

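```bash
cat > mould.py <<'E'
import sys; from h import *
# usage: name u v [thr]
def circ(p):
    A=np.c_[2*p,np.ones(len(p))]; s=np.linalg.lstsq(A,(p**2).sum(1),rcond=None)[0]; return s[:2],np.sqrt(s[2]+s[:2]@s[:2])
def mould(n,u,v,thr=60,zt=50,verbose=True):
    im=cv2.imread(f"pics/{n}.png"); st=dict(np.load(f"pics/{n}.npz"))
    g=cv2.GaussianBlur(im.max(2),(3,3),0)
    m=(g<thr).astype(np.uint8); m=cv2.morphologyEx(m,cv2.MORPH_OPEN,np.ones((5,5)))
    k,l,s,c=cv2.connectedComponentsWithStats(m); i=l[v,u]; print("comp",s[i])
    cs,_=cv2.findContours((l==i).astype(np.uint8),cv2.RETR_EXTERNAL,cv2.CHAIN_APPROX_NONE)
    cn=max(cs,key=len)[:,0,:].astype(float)
    cam,_=ray("wrist",0,0,st)
    out=[]
    for z,sgn in ((zt,1),(zt-30,-1)):
        P=np.array([onz("wrist",a,b,z,st)[:2] for a,b in cn])
        c0=P.mean(0)
        for _ in range(4):
            d=c0-cam[:2]; d/=np.linalg.norm(d)
            sel=(P-c0)@d*sgn>3; q=P[sel]; c0,r=circ(q); 
            e=abs(np.linalg.norm(q-c0,axis=1)-r); q=q[e<max(1.,2*np.median(e))]; c0,r=circ(q)
        print("z",z,"centre",c0.round(1),"diam",round(2*r,1),"n",len(q)); out.append(c0)
    return out
if __name__=="__main__": mould(sys.argv[1],int(sys.argv[2]),int(sys.argv[3]),*(int(a) for a in sys.argv[4:]))
E
python3 mould.py w1 328 224; python3 mould.py w1 458 150
python3 - <<'E'
import cv2
im=cv2.imread("pics/w1.png")
cv2.imwrite("pics/w1z.png",cv2.resize(im[100:290,210:520],None,fx=2.5,fy=2.5)*2)
E
```

```text
comp [ 286  181   83   88 5685]
z 50 centre [ 459.6 -349.7] diam 59.5 n 105
z 20 centre [ 458.9 -349.8] diam 61.6 n 101
comp [ 419  116   77   71 4337]
z 50 centre [ 542.5 -428. ] diam 50.9 n 87
z 20 centre [ 541.9 -427.6] diam 51.4 n 83
```

View pics/w1z.png

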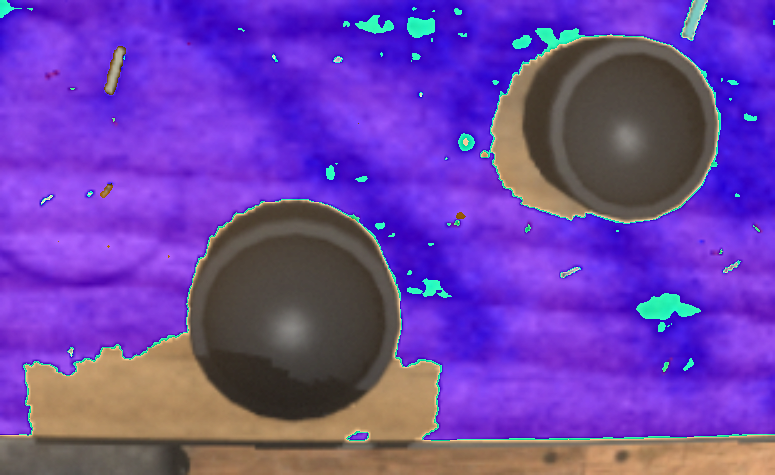

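{"name": "step_arm", "arguments": {"motion": [{"y":-30,"z":-14},{"y":-66,"z":-31},{"y":-102,"z":-48},{"y":-138,"z":-66},{"y":-174,"z":-83},{"y":-200,"z":-95},{"y":-210,"z":-100},{"y":-210,"z":-100},{"y":-210,"z":-100}]}}

```text
$.motion[0]: bad value
```

```bash
python3 look.py w2
```

```text
1.2833 [ 458.4 -349.9  334.9] [[-0.001, 0.263, -0.965], [-0.002, -0.965, -0.263], [-1.0, 0.001, 0.001]] 85.25702686167853
```

View pics/w2.png

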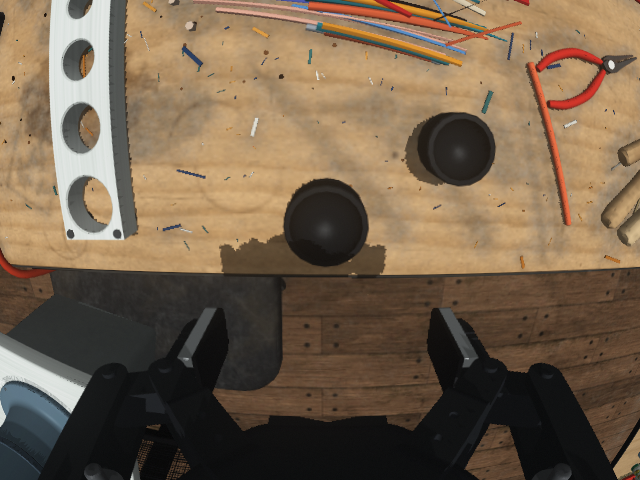

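{"name": "step_arm", "arguments": {"motion": [{"x":0,"y":-30,"z":-14,"twist":0},{"x":0,"y":-66,"z":-31,"twist":0},{"x":0,"y":-102,"z":-48,"twist":0},{"x":0,"y":-138,"z":-66,"twist":0},{"x":0,"y":-174,"z":-83,"twist":0},{"x":0,"y":-200,"z":-95,"twist":0},{"x":0,"y":-210,"z":-100,"twist":0},{"x":0,"y":-210,"z":-100,"twist":0},{"x":0,"y":-210,"z":-100,"twist":0},{"x":0,"y":-210,"z":-100,"twist":0},{"x":0,"y":-210,"z":-100,"twist":0}]}}

```text
time: 2.25
ee_pos: [500.1, -122.0, 334.6]
orientation: [[-0.0, 0.26, -0.966], [-0.001, -0.966, -0.26], [-1.0, 0.001, 0.001]]
contact_force: [-0.8, 0.3, -0.1]
width: 85.4
```

```bash
python3 look.py w3;python3 mould.py w2 328 224; python3 mould.py w2 458 150
```

```text
2.25 [ 500.1 -122.   334.6] [[-0.0, 0.26, -0.966], [-0.001, -0.966, -0.26], [-1.0, 0.001, 0.001]] 85.42276288472554
comp [ 285  179   82   88 5676]
z 50 centre [ 459.7 -349.5] diam 59.5 n 103
z 20 centre [ 458.9 -349.7] diam 61.7 n 102
comp [     0      0    640    480 224583]Traceback (most recent call last):
  File "mould.py", line 23, in <module>
    if __name__=="__main__": mould(sys.argv[1],int(sys.argv[2]),int(sys.argv[3]),*(int(a) for a in sys.argv[4:]))
                             ~~~~~^^^^^^^^^^^^^^^^^^^^^^^^^^^^^^^^^^^^^^^^^^^^^^^^^^^^^^^^^^^^^^^^^^^^^^^^^^^^^^^
  File "mould.py", line 15, in mould
    P=np.array([onz("wrist",a,b,z,st)[:2] for a,b in cn])
                ~~~^^^^^^^^^^^^^^^^^^
  File "h.py", line 13, in onz
    o,d=ray(n,u,v,st); return o+d*(z-o[2])/d[2]
        ~~~^^^^^^^^^^
  File "h.py", line 4, in ray
    m=cams.camera_model(n)
ValueError: time passes only in moves, steps and waits
```

View pics/w3.png

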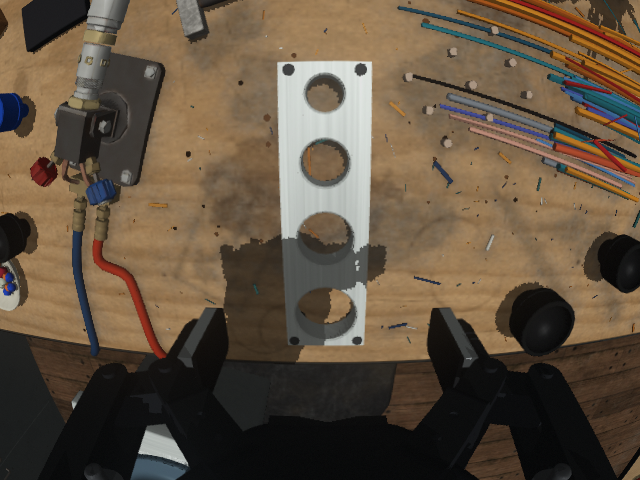

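```bash
python3 - <<'E'
s=open('h.py').read()
s=s.replace("def ray(","_M={}\ndef cm(n):\n    if n not in _M: _M[n]=cams.camera_model(n)\n    return _M[n]\ndef ray(").replace("m=cams.camera_model(n)","m=cm(n)")
open('h.py','w').write(s)
import cv2,numpy as np
im=cv2.imread("pics/w3.png"); c=im[60:350,255:400]
z=cv2.resize(c,None,fx=4,fy=4,interpolation=cv2.INTER_CUBIC)
cv2.imwrite("pics/w3a.png",z[:600]); cv2.imwrite("pics/w3b.png",np.clip(z[560:].astype(float)*1.5,0,255).astype(np.uint8))
E
python3 mould.py w2 458 150 55
```

```text
comp [     0      0    640    480 227628]
z 50 centre [ 3.9 60.7] diam 17.6 n 9
z 20 centre [ 408.7 -355.2] diam 651.3 n 1051
  return _methods._mean(a, axis=axis, dtype=dtype,
  ret = ret.dtype.type(ret / rcount)
```

View pics/w3a.png

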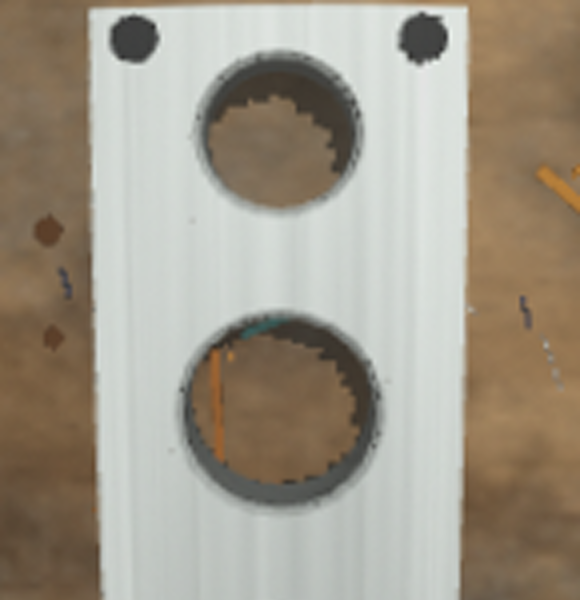

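View pics/w3b.png

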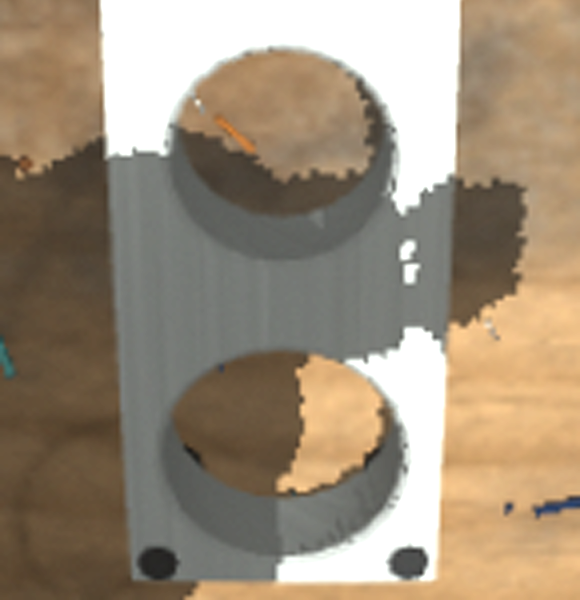

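```bash
python3 - <<'E'
from h import *
st=dict(np.load("pics/w3.npz"))
f=lambda x,y,oy=0:(255+(x+.5)/4-.5,60+(y+oy+.5)/4-.5)
B=[(196,363,49,215,0),(179,382,309,511,0),(167,396,47,260,560),(163,408,349,557,560)]
C=[]
for l,r,t,b,o in B:
    cx,cy=(l+r)/2,(t+b)/2
    p=[onz("wrist",*f(x,y,o),30,st)[:2] for x,y in ((l,cy),(r,cy),(cx,t),(cx,b))]
    # L/R widest row lies at centre height: centre = mean of T,B along row, mean of L,R across
    c=(p[2]+p[3])/2; C.append(c); print(c.round(1),((p[0]+p[1])/2).round(1),"d",np.linalg.norm(p[0]-p[1]).round(1),np.linalg.norm(p[2]-p[3]).round(1))
C=np.array(C); print(np.linalg.norm(np.diff(C,axis=0),axis=1))
s=np.array([0,52,112,180.]); 
# rigid fit
d=np.polyfit(s,C,1); u=d[0]/np.linalg.norm(d[0]); m=C.mean(0); F=m+np.outer(s-s.mean(),u)
print("dir",u,"scale",np.linalg.norm(d[0]),"fit",F.round(1).tolist(),"tooly",st['orientation'][:,1])
sc=[onz("wrist",*f(*q),30,st)[:2] for q in ((134,38,0),(424,38,0),(157,563,560),(409,562,560))]
print("screws",np.round(sc,1),"mean",np.mean(sc,0), "bar mid=",(m+u*(0)).round(1))
for i,q in enumerate(((134,38,0),(424,38,0),(157,563,560),(409,562,560))): print(f(*q))
# triangulate b4,b3,b2 with w1
s1=dict(np.load("pics/w1.npz"))
np.save("pics/bores.npy",F)
for i in range(4): print(i+1,"predicted in w1 at z30",np.round(proj("wrist",[*F[i],30],s1),1),"z20",np.round(proj("wrist",[*F[i],20],s1),1))
E
python3 -c "
import cv2
im=cv2.imread('pics/w1.png');cv2.imwrite('pics/w1b.png',cv2.resize(im[95:245,30:160],None,fx=4,fy=4,interpolation=cv2.INTER_CUBIC))"
```

```text
[594.7 -95.7] [594.7 -95.7] d 30.2 30.8
[ 544.7 -109.4] [ 544.9 -109.3] d 37.6 38.0
[ 486.9 -125.1] [ 487.5 -124.9] d 44.9 44.2
[ 421.3 -143.5] [ 422.1 -143.3] d 52.4 52.2
[51.82756497 59.85276438 68.20926558]
dir [-0.96416472 -0.26530436] scale 0.9992820830173499 fit [[594.8, -95.6], [544.7, -109.4], [486.8, -125.3], [421.3, -143.4]] tooly [ 0.26014943 -0.96556774  0.00109752]
screws [[ 605.1  -65.7]
 [ 618.7 -116.3]
 [ 386.7 -123.1]
 [ 401.7 -177.3]] mean [ 503.05892398 -120.5805678 ] bar mid= [ 511.9 -118.4]
(288.125, 69.125)
(360.625, 69.125)
(293.875, 340.375)
(356.875, 340.125)
1 predicted in w1 at z30 [80.7  3. ] z20 [87.   5.3]
2 predicted in w1 at z30 [78.7 59.5] z20 [85.3 60.4]
3 predicted in w1 at z30 [ 81.1 127.9] z20 [ 87.6 127.1]
4 predicted in w1 at z30 [ 89.8 204.7] z20 [ 95.7 201.9]
```

View pics/w1b.png

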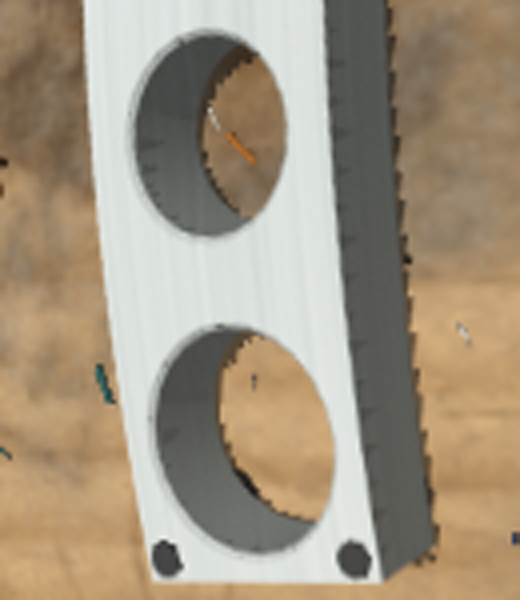

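{"name": "step_arm", "arguments": {"motion": [{"x":0,"y":30,"z":14,"twist":0},{"x":5,"y":66,"z":31,"twist":0},{"x":15,"y":102,"z":48,"twist":0},{"x":25,"y":138,"z":65,"twist":0},{"x":35,"y":174,"z":82,"twist":0},{"x":45,"y":200,"z":95,"twist":0},{"x":55,"y":209,"z":99,"twist":0},{"x":60,"y":209,"z":99,"twist":0},{"x":60,"y":209,"z":99,"twist":0}]}}

```text
time: 3.05
ee_pos: [459.6, -346.4, 272.8]
orientation: [[-0.003, 0.263, -0.965], [0.003, -0.965, -0.263], [-1.0, -0.004, 0.002]]
contact_force: [-0.9, 0.5, 0.4]
width: 85.0
```

```bash
python3 look.py w4; python3 mould.py w4 328 234
```

```text
3.05 [ 459.6 -346.4  272.8] [[-0.003, 0.263, -0.965], [0.003, -0.965, -0.263], [-1.0, -0.004, 0.002]] 85.02911281466348
comp [    0   199   619   281 77248]
z 50 centre [0. 0.] diam 0.0 n 0
z 20 centre [ 342.7 -360.5] diam 238.8 n 1039
  return _methods._mean(a, axis=axis, dtype=dtype,
  ret = ret.dtype.type(ret / rcount)
```

View pics/w4.png

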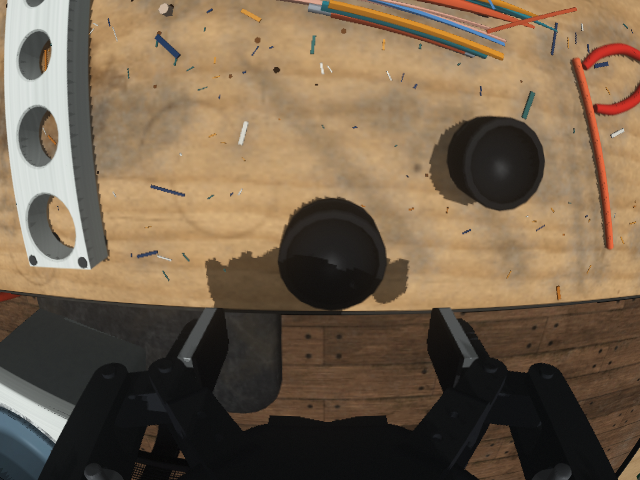

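```bash
python3 - <<'E'
from h import *
a=dict(np.load("pics/w1.npz"));b=dict(np.load("pics/w4.npz"))
print(tri([ray("wrist",327.6,228,a),ray("wrist",332,260,b)]), onz("wrist",332,260,50,b))
a3=dict(np.load("pics/w3.npz"))
print(tri([ray("wrist",327.6,228,a),ray("wrist",332,260,b),ray("wrist",547,318,a3)]))
print(sensors.read_state()['ee_pos'])
E
```

```text
(array([ 456.07854708, -350.76431109,   34.11291876]), [np.float64(0.3539840800350548), np.float64(0.3539840800350274)]) [ 462.29253154 -348.53167882   50.        ]
(array([ 461.511732  , -350.26239555,   40.60529429]), [np.float64(3.186599943945113), np.float64(2.8493520339816865), np.float64(5.958924965275116)])
[ 460.76418634 -344.87790975  273.67596988]
```

{"name": "step_arm", "arguments": {"motion": [{"x":25,"y":2.7,"z":1.4,"twist":0},{"x":50,"y":2.7,"z":1.4,"twist":0},{"x":68,"y":2.7,"z":1.4,"twist":0},{"x":78,"y":2.7,"z":1.4,"twist":0},{"x":80,"y":2.7,"z":1.4,"twist":0},{"x":80,"y":2.7,"z":1.4,"twist":0},{"x":80,"y":2.7,"z":1.4,"twist":0},{"x":80,"y":2.7,"z":1.4,"twist":0},{"x":80,"y":2.7,"z":1.4,"twist":0}]}}

```text
time: 3.85
ee_pos: [460.8, -349.7, 196.2]
orientation: [[0.002, 0.266, -0.964], [-0.002, -0.964, -0.266], [-1.0, 0.002, -0.002]]
contact_force: [0.2, 0.7, 0.1]
width: 85.8
```

```bash
python3 look.py w5
```

```text
3.85 [ 460.8 -349.7  196.2] [[0.002, 0.266, -0.964], [-0.002, -0.964, -0.266], [-1.0, 0.002, -0.002]] 85.78131515703544
```

View pics/w5.png

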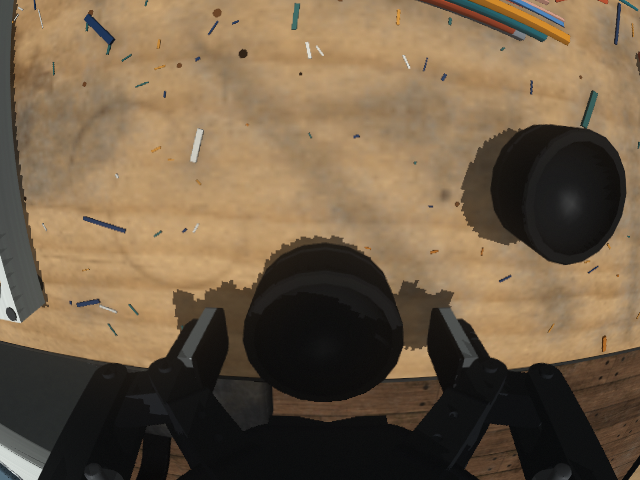

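{"name": "step_arm", "arguments": {"hand": 255, "motion": [{"x":0,"y":0,"z":0,"twist":0},{"x":0,"y":0,"z":0,"twist":0},{"x":0,"y":0,"z":0,"twist":0},{"x":0,"y":0,"z":0,"twist":0},{"x":0,"y":0,"z":0,"twist":0},{"x":0,"y":0,"z":0,"twist":0},{"x":0,"y":0,"z":0,"twist":0},{"x":0,"y":0,"z":0,"twist":0}]}}

```text
time: 4.57
ee_pos: [460.6, -349.7, 195.6]
orientation: [[0.001, 0.265, -0.964], [-0.001, -0.964, -0.265], [-1.0, 0.001, -0.001]]
contact_force: [-0.1, -0.3, 4.9]
width: 60.3
```

```bash
python3 look.py w6
```

```text
4.5667 [ 460.6 -349.7  195.6] [[0.001, 0.265, -0.964], [-0.001, -0.964, -0.265], [-1.0, 0.001, -0.001]] 60.31564529459554
```

View pics/w6.png

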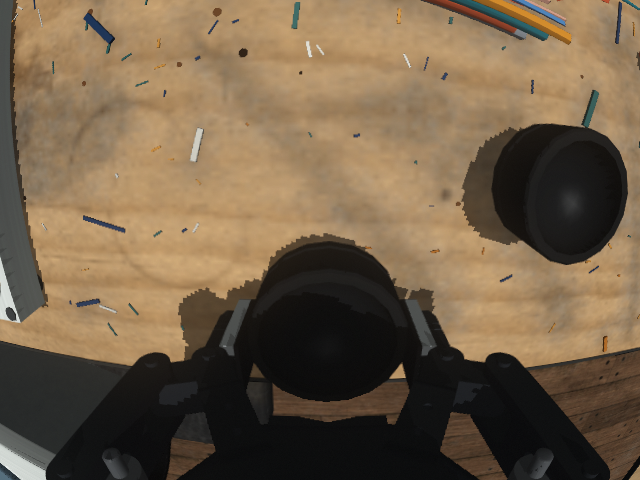

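{"name": "step_arm", "arguments": {"motion": [{"x":-15,"y":0,"z":0,"twist":0},{"x":-40,"y":0,"z":0,"twist":0},{"x":-55,"y":-15,"z":-1,"twist":0},{"x":-60,"y":-40,"z":-3,"twist":0},{"x":-60,"y":-70,"z":-6,"twist":0},{"x":-60,"y":-100,"z":-8,"twist":0},{"x":-60,"y":-130,"z":-10,"twist":0},{"x":-60,"y":-160,"z":-13,"twist":0},{"x":-60,"y":-185,"z":-15,"twist":0},{"x":-60,"y":-200,"z":-16,"twist":0},{"x":-60,"y":-207,"z":-17,"twist":0},{"x":-60,"y":-209,"z":-17,"twist":0},{"x":-60,"y":-209,"z":-17,"twist":0},{"x":-60,"y":-209,"z":-17,"twist":0},{"x":-60,"y":-209,"z":-17,"twist":0},{"x":-60,"y":-209,"z":-17,"twist":0}]}}

```text
time: 5.95
ee_pos: [421.1, -144.6, 254.7]
orientation: [[0.0, 0.263, -0.965], [-0.0, -0.965, -0.263], [-1.0, 0.0, -0.0]]
contact_force: [-0.1, -0.1, -2.3]
width: 59.7
```

```bash
python3 look.py w7; python3 -c "
from h import *
im=cams.snapshot('side')[:,:,::-1]; cv2.imwrite('pics/s7.png',cv2.resize(im[140:360,180:460],None,fx=2.7,fy=2.7))"
```

```text
5.95 [ 421.1 -144.6  254.7] [[0.0, 0.263, -0.965], [-0.0, -0.965, -0.263], [-1.0, 0.0, -0.0]] 59.74229580963557
```

View pics/w7.png

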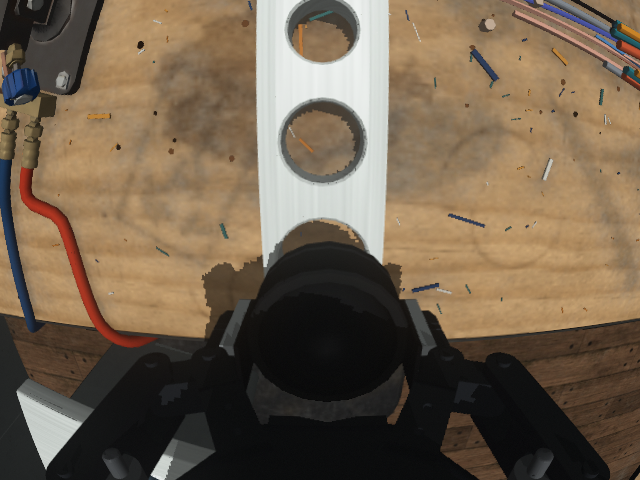

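View pics/s7.png

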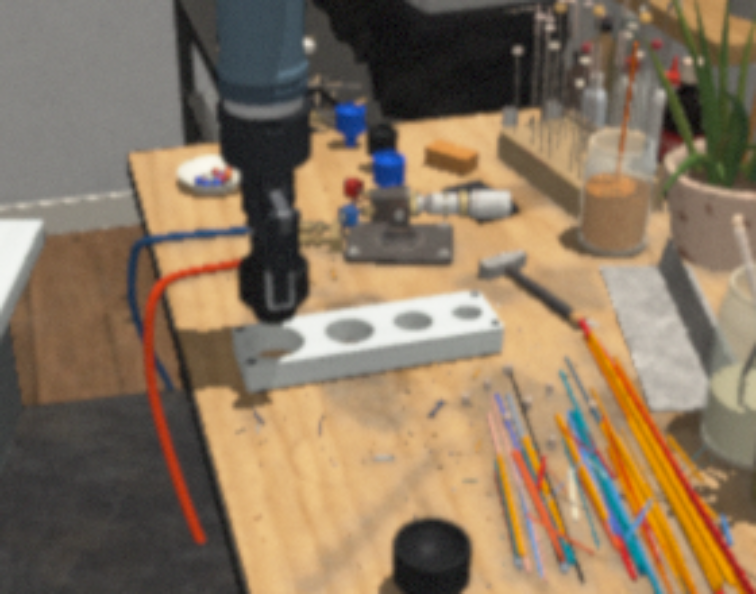

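```bash
python3 - <<'E'
from h import *
b=dict(np.load("pics/w7.npz"));a=dict(np.load("pics/w3.npz"))
print(onz("wrist",323.5,141,30,b), onz("wrist",323,30,30,b),np.load("pics/bores.npy"))
print(tri([ray("wrist",323.5,141,b),ray("wrist",325,233,a)]))
# grasp axis projections: mould rim z60+50
print(proj("wrist",[421.1,-144.6,110],b)); s=sensors.read_state(); print(s['ee_pos'])
E
```

```text
[ 486.8154181  -125.67492951   30.        ] [ 543.68975156 -109.88057955   30.        ] [[ 594.81142677  -95.60527166]
 [ 544.67486158 -109.40109824]
 [ 486.82497867 -125.31935968]
 [ 421.26177804 -143.36005598]]
(array([ 485.37436601, -125.62877286,   10.94399519]), [np.float64(0.23816011910080112), np.float64(0.23816011910078477)])
(np.float64(324.52630293701566), np.float64(345.4604688679212))
[ 421.05033836 -144.21040573  254.67927278]
```

{"name": "step_arm", "arguments": {"motion": [{"x":10,"y":-1,"z":0,"twist":0},{"x":20,"y":-1,"z":0,"twist":0},{"x":28,"y":-1,"z":0,"twist":0},{"x":34,"y":-1,"z":0,"twist":0},{"x":40,"y":-1,"z":0,"twist":0},{"x":45,"y":-1,"z":0,"twist":0},{"x":48,"y":-1,"z":0,"twist":0},{"x":49,"y":-1,"z":0,"twist":0},{"x":49,"y":-1,"z":0,"twist":0},{"x":49,"y":-1,"z":0,"twist":0}]}}

```text
time: 6.88
ee_pos: [420.9, -142.4, 205.8]
orientation: [[0.001, 0.266, -0.964], [-0.0, -0.964, -0.266], [-1.0, 0.0, -0.001]]
contact_force: [0.4, -0.6, -1.6]
width: 60.3
```

```bash
python3 look.py w8; python3 -c "
from h import *
im=cams.snapshot('side')[:,:,::-1]; cv2.imwrite('pics/s8.png',cv2.resize(im[200:300,240:400],None,fx=5,fy=5,interpolation=cv2.INTER_CUBIC))"
```

```text
6.8833 [ 420.9 -142.4  205.8] [[0.001, 0.266, -0.964], [-0.0, -0.964, -0.266], [-1.0, 0.0, -0.001]] 60.297616635406186
```

View pics/s8.png

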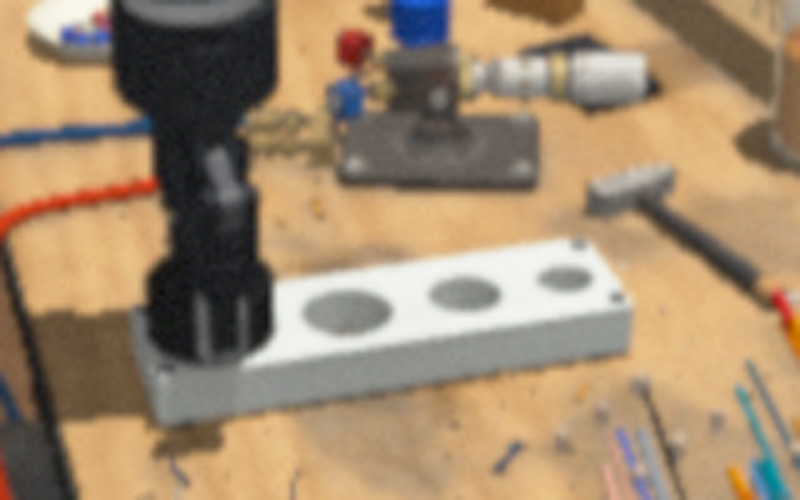

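{"name": "step_arm", "arguments": {"motion": [{"x":0.5,"y":0,"z":0,"twist":0},{"x":1,"y":0,"z":0,"twist":0},{"x":1,"y":0,"z":0,"twist":0}]}}

```text
time: 7.23
ee_pos: [421.0, -142.5, 205.5]
orientation: [[0.0, 0.265, -0.964], [-0.0, -0.964, -0.265], [-1.0, 0.0, -0.0]]
contact_force: [-1.0, 0.5, 6.3]
width: 60.1
```

{"name": "step_arm", "arguments": {"hand": 0, "motion": [{"x":0,"y":0,"z":0,"twist":0},{"x":0,"y":0,"z":0,"twist":0},{"x":0,"y":0,"z":0,"twist":0},{"x":0,"y":0,"z":0,"twist":0},{"x":0,"y":0,"z":0,"twist":0},{"x":0,"y":0,"z":0,"twist":0},{"x":-10,"y":0,"z":0,"twist":0},{"x":-40,"y":0,"z":0,"twist":0},{"x":-75,"y":0,"z":0,"twist":0},{"x":-90,"y":0,"z":0,"twist":0},{"x":-90,"y":0,"z":0,"twist":0},{"x":-90,"y":0,"z":0,"twist":0}]}}

```text
time: 8.23
ee_pos: [421.2, -142.5, 296.2]
orientation: [[0.003, 0.266, -0.964], [-0.001, -0.964, -0.266], [-1.0, 0.002, -0.003]]
contact_force: [1.0, 0.8, 0.2]
width: 85.3
```

```bash
python3 look.py w9
```

```text
8.2333 [ 421.2 -142.5  296.2] [[0.003, 0.266, -0.964], [-0.001, -0.964, -0.266], [-1.0, 0.002, -0.003]] 85.26789160141118
```

View pics/w9.png

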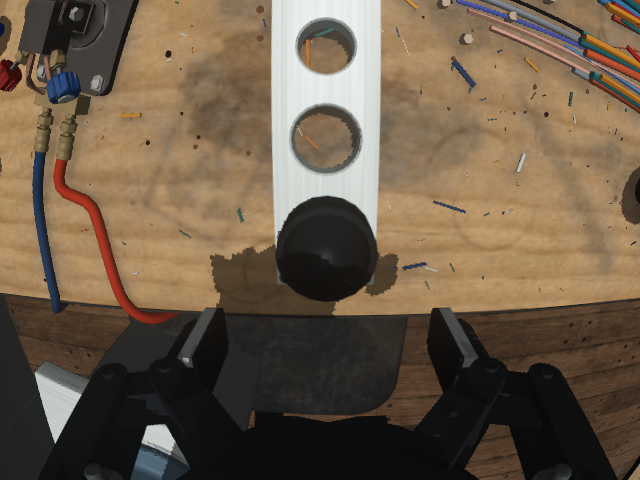

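{"name": "step_arm", "arguments": {"motion": [{"x":0,"y":20,"z":-3,"twist":0},{"x":0,"y":55,"z":-7,"twist":0},{"x":0,"y":95,"z":-13,"twist":0},{"x":0,"y":135,"z":-18,"twist":0},{"x":0,"y":175,"z":-23,"twist":0},{"x":0,"y":215,"z":-29,"twist":0},{"x":0,"y":255,"z":-34,"twist":0},{"x":5,"y":285,"z":-38,"twist":0},{"x":15,"y":300,"z":-40,"twist":0},{"x":25,"y":306,"z":-41,"twist":0},{"x":30,"y":307,"z":-41,"twist":0},{"x":30,"y":307,"z":-41,"twist":0},{"x":30,"y":307,"z":-41,"twist":0},{"x":30,"y":307,"z":-41,"twist":0}]}}

```text
time: 9.45
ee_pos: [542.0, -425.5, 264.6]
orientation: [[-0.0, 0.268, -0.963], [0.001, -0.963, -0.268], [-1.0, -0.002, 0.0]]
contact_force: [-0.4, -0.3, 0.3]
width: 85.3
```

```bash
python3 look.py w10; python3 mould.py w10 328 234
```

```text
9.45 [ 542.  -425.5  264.6] [[-0.0, 0.268, -0.963], [0.001, -0.963, -0.268], [-1.0, -0.002, 0.0]] 85.30538104199185
comp [ 281  209   99  105 8089]
z 50 centre [ 542.7 -427.4] diam 54.1 n 123
z 20 centre [ 541.5 -427.3] diam 54.1 n 117
```

View pics/w10.png

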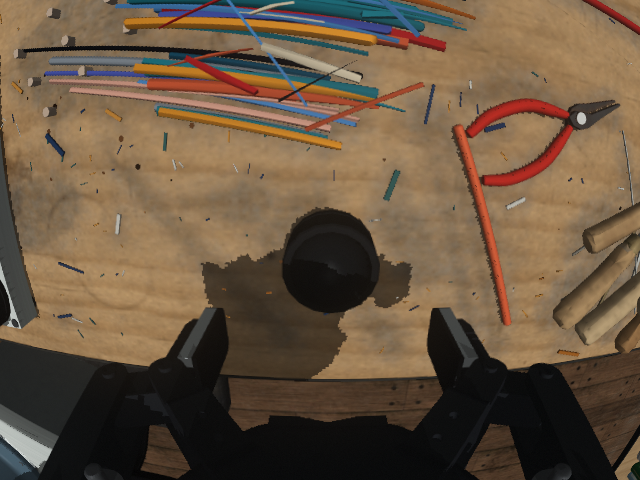

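{"name": "step_arm", "arguments": {"motion": [{"x":20,"y":2,"z":0,"twist":0},{"x":45,"y":2,"z":0,"twist":0},{"x":60,"y":2,"z":0,"twist":0},{"x":68,"y":2,"z":0,"twist":0},{"x":70,"y":2,"z":0,"twist":0},{"x":70,"y":2,"z":0,"twist":0},{"x":70,"y":2,"z":0,"twist":0}]}}

```text
time: 10.08
ee_pos: [542.9, -429.6, 195.8]
orientation: [[0.002, 0.266, -0.964], [-0.001, -0.964, -0.266], [-1.0, 0.001, -0.001]]
contact_force: [0.6, -1.0, 0.5]
width: 85.5
```

{"name": "step_arm", "arguments": {"hand": 255, "motion": [{"x":0,"y":0,"z":0,"twist":0},{"x":0,"y":0,"z":0,"twist":0},{"x":0,"y":0,"z":0,"twist":0},{"x":0,"y":0,"z":0,"twist":0},{"x":0,"y":0,"z":0,"twist":0},{"x":0,"y":0,"z":0,"twist":0},{"x":0,"y":0,"z":0,"twist":0},{"x":0,"y":0,"z":0,"twist":0}]}}

```text
time: 10.75
ee_pos: [543.1, -429.9, 196.3]
orientation: [[0.002, 0.266, -0.964], [-0.001, -0.964, -0.266], [-1.0, 0.002, -0.002]]
contact_force: [0.8, -0.1, 5.3]
width: 52.4
```

```bash
python3 look.py w11
```

```text
10.75 [ 543.1 -429.9  196.3] [[0.002, 0.266, -0.964], [-0.001, -0.964, -0.266], [-1.0, 0.002, -0.002]] 52.36390050228762
```

View pics/w11.png

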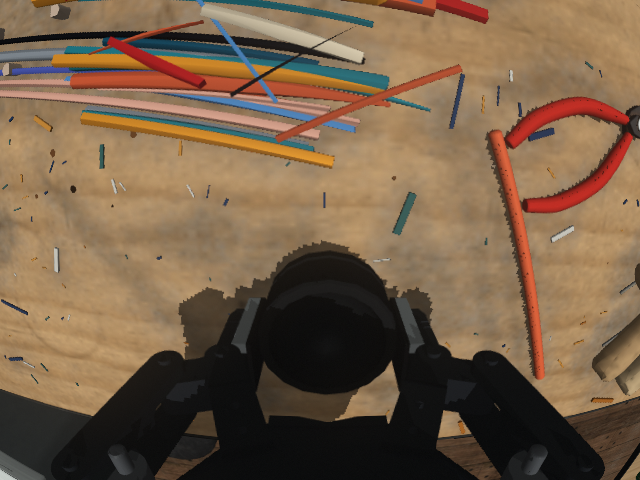

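{"name": "step_arm", "arguments": {"motion": [{"x":-15,"y":0,"z":0,"twist":0},{"x":-40,"y":0,"z":0,"twist":0},{"x":-58,"y":-15,"z":-1,"twist":0},{"x":-65,"y":-40,"z":-3,"twist":0},{"x":-65,"y":-75,"z":-6,"twist":0},{"x":-65,"y":-110,"z":-9,"twist":0},{"x":-65,"y":-145,"z":-12,"twist":0},{"x":-65,"y":-180,"z":-15,"twist":0},{"x":-65,"y":-215,"z":-18,"twist":0},{"x":-65,"y":-250,"z":-21,"twist":0},{"x":-65,"y":-280,"z":-24,"twist":0},{"x":-65,"y":-299,"z":-26,"twist":0},{"x":-65,"y":-306,"z":-26,"twist":0},{"x":-65,"y":-308,"z":-26,"twist":0},{"x":-65,"y":-308,"z":-26,"twist":0},{"x":-65,"y":-308,"z":-26,"twist":0},{"x":-65,"y":-308,"z":-26,"twist":0},{"x":-65,"y":-308,"z":-26,"twist":0}]}}

```text
time: 12.3
ee_pos: [485.7, -127.4, 259.7]
orientation: [[0.0, 0.263, -0.965], [-0.001, -0.965, -0.263], [-1.0, 0.001, 0.0]]
contact_force: [-0.1, -0.6, -1.9]
width: 52.6
```

```bash
python3 look.py w12
```

```text
12.3 [ 485.7 -127.4  259.7] [[0.0, 0.263, -0.965], [-0.001, -0.965, -0.263], [-1.0, 0.001, 0.0]] 52.59762900953902
```

View pics/w12.png

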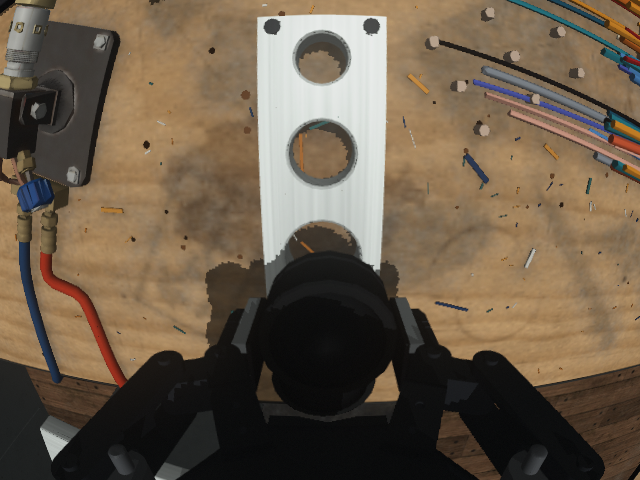

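```bash
python3 - <<'E'
from h import *
b=dict(np.load("pics/w12.npz"))
print(onz("wrist",322,152,30,b), onz("wrist",321.5,57,30,b)); s=sensors.read_state(); print(s['ee_pos'])
E
```

```text
[ 544.98630701 -109.40146918   30.        ] [594.54606804 -95.67775165  30.        ]
[ 485.64247849 -127.04360598  259.66889667]
```

{"name": "step_arm", "arguments": {"motion": [{"x":10,"y":-1.5,"z":-1.6,"twist":0},{"x":22,"y":-1.5,"z":-1.6,"twist":0},{"x":32,"y":-1.5,"z":-1.6,"twist":0},{"x":40,"y":-1.5,"z":-1.6,"twist":0},{"x":46,"y":-1.5,"z":-1.6,"twist":0},{"x":50,"y":-1.5,"z":-1.6,"twist":0},{"x":53,"y":-1.5,"z":-1.6,"twist":0},{"x":54,"y":-1.5,"z":-1.6,"twist":0},{"x":54,"y":-1.5,"z":-1.6,"twist":0},{"x":55,"y":-1.5,"z":-1.6,"twist":0},{"x":55,"y":-1.5,"z":-1.6,"twist":0}]}}

```text
time: 13.27
ee_pos: [486.9, -123.6, 206.1]
orientation: [[-0.001, 0.266, -0.964], [-0.0, -0.964, -0.266], [-1.0, 0.0, 0.001]]
contact_force: [-4.0, 0.8, 9.9]
width: 52.1
```

{"name": "step_arm", "arguments": {"hand": 0, "motion": [{"x":0,"y":0,"z":0,"twist":0},{"x":0,"y":0,"z":0,"twist":0},{"x":0,"y":0,"z":0,"twist":0},{"x":0,"y":0,"z":0,"twist":0},{"x":0,"y":0,"z":0,"twist":0},{"x":0,"y":0,"z":0,"twist":0},{"x":-10,"y":0,"z":0,"twist":0},{"x":-40,"y":0,"z":0,"twist":0},{"x":-80,"y":0,"z":0,"twist":0},{"x":-110,"y":0,"z":0,"twist":0},{"x":-120,"y":0,"z":0,"twist":0},{"x":-120,"y":0,"z":0,"twist":0},{"x":-120,"y":0,"z":0,"twist":0}]}}

```text
time: 14.35
ee_pos: [486.6, -123.7, 325.1]
orientation: [[0.001, 0.266, -0.964], [-0.0, -0.964, -0.266], [-1.0, 0.001, -0.001]]
contact_force: [-0.1, 0.0, 0.1]
width: 85.3
```

```bash
python3 look.py w13;python3 -c "
from h import *
im=cams.snapshot('side')[:,:,::-1]; cv2.imwrite('pics/s13.png',cv2.resize(im[200:300,240:400],None,fx=5,fy=5,interpolation=cv2.INTER_CUBIC))"
```

```text
14.35 [ 486.6 -123.7  325.1] [[0.001, 0.266, -0.964], [-0.0, -0.964, -0.266], [-1.0, 0.001, -0.001]] 85.31388702684087
```

View pics/w13.png

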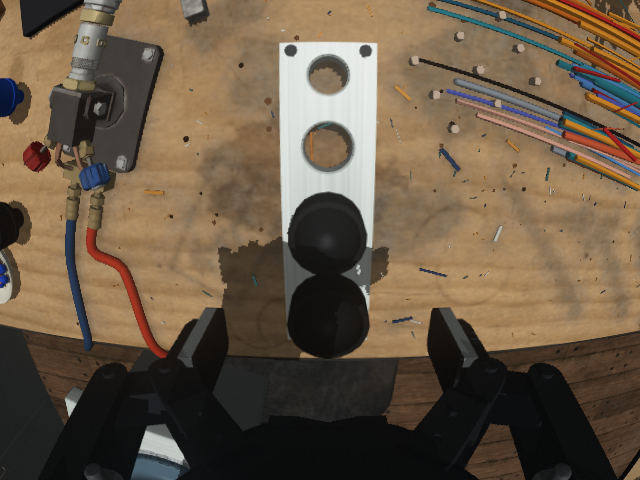

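View pics/s13.png

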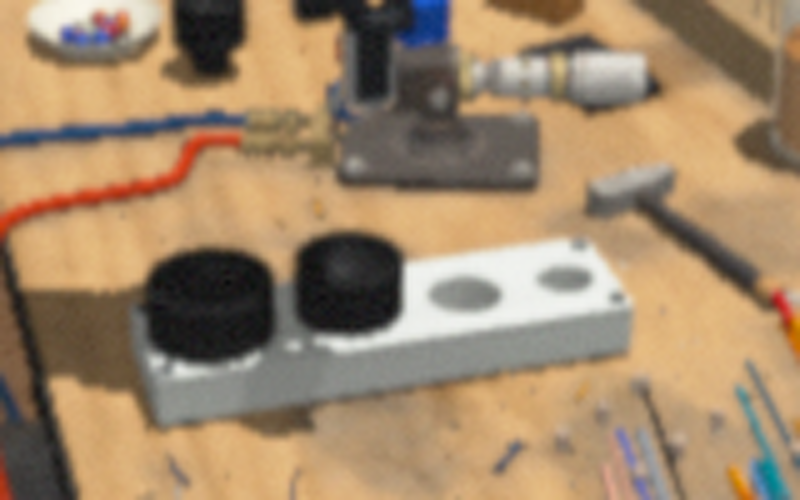

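{"name": "step_arm", "arguments": {"motion": [{"x":0,"y":-20,"z":0,"twist":0},{"x":0,"y":-55,"z":0,"twist":0},{"x":0,"y":-95,"z":-1,"twist":0},{"x":0,"y":-135,"z":-2,"twist":0},{"x":5,"y":-175,"z":-2,"twist":0},{"x":10,"y":-215,"z":-3,"twist":0},{"x":15,"y":-255,"z":-3,"twist":0},{"x":20,"y":-290,"z":-4,"twist":0},{"x":30,"y":-315,"z":-4,"twist":0},{"x":40,"y":-327,"z":-4,"twist":0},{"x":45,"y":-331,"z":-4,"twist":0},{"x":45,"y":-331,"z":-4,"twist":0},{"x":45,"y":-331,"z":-4,"twist":0},{"x":45,"y":-331,"z":-4,"twist":0},{"x":45,"y":-331,"z":-4,"twist":0},{"x":45,"y":-331,"z":-4,"twist":0}]}}

```text
time: 15.78
ee_pos: [403.3, 195.4, 280.1]
orientation: [[0.001, 0.263, -0.965], [-0.0, -0.965, -0.263], [-1.0, 0.0, -0.001]]
contact_force: [-0.3, -0.3, 0.8]
width: 85.4
```

```bash
python3 look.py w14; python3 mould.py w14 328 250
```

```text
15.7833 [403.3 195.4 280.1] [[0.001, 0.263, -0.965], [-0.0, -0.965, -0.263], [-1.0, 0.0, -0.001]] 85.41703960845501
comp [ 281  209   78   86 5260]
z 50 centre [402.5 198.9] diam 45.4 n 96
z 20 centre [402.3 199.2] diam 44.8 n 86
```

View pics/w14.png

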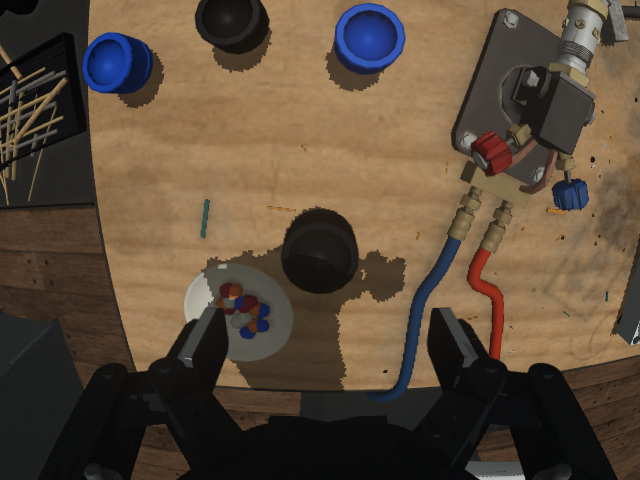

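```bash
python3 - <<'E'
from h import *
b=dict(np.load("pics/w14.npz")); t=b['orientation']
c=np.array([402.4,199.0,0])
for n,(u,v,z) in dict(dishc=(239,312,8),dishR=(293,315,12),dishRt=(270,278,12),dishB=(240,361,12),hose=(410,330,10),hose2=(425,290,10),tinytop=(230,15,50),tinylow=(230,50,50),blueC=(370,32,50),blueC2=(108,62,50)).items():
    p=onz("wrist",u,v,z,b); d=(p-c)@t; print(n,p.round(0),"toolyz from mould",d[1:].round(0))
E
```

```text
dishc [327. 244.   8.] toolyz from mould [-63.  61.]
dishR [338. 203.  12.] toolyz from mould [-21.  61.]
dishRt [364. 226.  12.] toolyz from mould [-36.  30.]
dishB [282. 235.  12.] toolyz from mould [-66. 106.]
hose [347. 112.  10.] toolyz from mould [69. 77.]
hose2 [383. 114.  10.] toolyz from mould [77. 41.]
tinytop [525. 282.  50.] toolyz from mould [ -48. -140.]
tinylow [505. 276.  50.] toolyz from mould [ -47. -120.]
blueC [533. 206.  50.] toolyz from mould [  27. -128.]
blueC2 [488. 352.  50.] toolyz from mould [-125. -123.]
```

{"name": "step_arm", "arguments": {"motion": [{"x":20,"y":-3.5,"z":0,"twist":0},{"x":45,"y":-3.5,"z":0,"twist":0},{"x":68,"y":-3.5,"z":0,"twist":0},{"x":80,"y":-3.5,"z":0,"twist":0},{"x":85,"y":-3.5,"z":0,"twist":0},{"x":85,"y":-3.5,"z":0,"twist":0},{"x":85,"y":-3.5,"z":0,"twist":0}]}}

```text
time: 16.42
ee_pos: [402.2, 199.9, 195.2]
orientation: [[0.001, 0.265, -0.964], [0.0, -0.964, -0.265], [-1.0, -0.0, -0.001]]
contact_force: [-0.1, -0.2, -0.5]
width: 85.3
```

{"name": "step_arm", "arguments": {"hand": 255, "motion": [{"x":0,"y":0,"z":0,"twist":0},{"x":0,"y":0,"z":0,"twist":0},{"x":0,"y":0,"z":0,"twist":0},{"x":0,"y":0,"z":0,"twist":0},{"x":0,"y":0,"z":0,"twist":0},{"x":0,"y":0,"z":0,"twist":0},{"x":0,"y":0,"z":0,"twist":0},{"x":0,"y":0,"z":0,"twist":0}]}}

```text
time: 17.08
ee_pos: [402.3, 200.2, 195.8]
orientation: [[0.002, 0.266, -0.964], [0.0, -0.964, -0.266], [-1.0, 0.0, -0.002]]
contact_force: [-0.8, 0.0, 6.9]
width: 44.6
```

```bash
python3 look.py w15
```

```text
17.0833 [402.3 200.2 195.8] [[0.002, 0.266, -0.964], [0.0, -0.964, -0.266], [-1.0, 0.0, -0.002]] 44.62409197605336
```

View pics/w15.png

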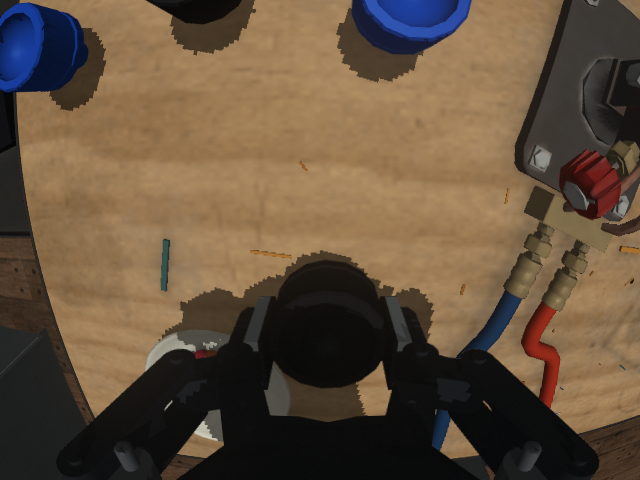

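{"name": "step_arm", "arguments": {"motion": [{"x":-20,"y":0,"z":0,"twist":0},{"x":-55,"y":0,"z":0,"twist":0},{"x":-90,"y":5,"z":0,"twist":0},{"x":-115,"y":20,"z":-3,"twist":0},{"x":-125,"y":48,"z":-8,"twist":0},{"x":-130,"y":83,"z":-14,"twist":0},{"x":-130,"y":120,"z":-20,"twist":0},{"x":-130,"y":157,"z":-26,"twist":0},{"x":-130,"y":194,"z":-32,"twist":0},{"x":-130,"y":231,"z":-38,"twist":0},{"x":-125,"y":266,"z":-44,"twist":0},{"x":-115,"y":298,"z":-49,"twist":0},{"x":-100,"y":320,"z":-53,"twist":0},{"x":-85,"y":332,"z":-55,"twist":0},{"x":-75,"y":336,"z":-55,"twist":0},{"x":-70,"y":336,"z":-55,"twist":0},{"x":-70,"y":336,"z":-55,"twist":0},{"x":-70,"y":336,"z":-55,"twist":0},{"x":-70,"y":336,"z":-55,"twist":0},{"x":-70,"y":336,"z":-55,"twist":0}]}}

```text
time: 18.8
ee_pos: [544.3, -108.1, 265.8]
orientation: [[0.002, 0.268, -0.963], [0.0, -0.963, -0.268], [-1.0, 0.0, -0.002]]
contact_force: [0.6, 0.7, -0.3]
width: 44.4
```

```bash
python3 look.py w16
```

```text
18.8 [ 544.3 -108.1  265.8] [[0.002, 0.268, -0.963], [0.0, -0.963, -0.268], [-1.0, 0.0, -0.002]] 44.39427838354399
```

View pics/w16.png

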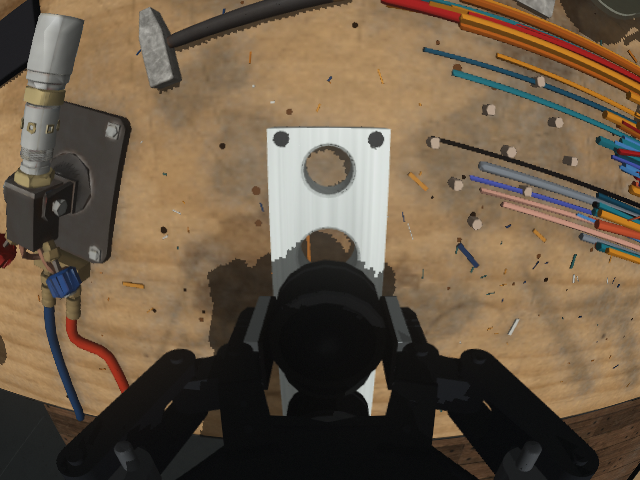

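{"name": "step_arm", "arguments": {"motion": [{"x":12,"y":1,"z":0,"twist":0},{"x":25,"y":1,"z":0,"twist":0},{"x":36,"y":1,"z":0,"twist":0},{"x":44,"y":1,"z":0,"twist":0},{"x":50,"y":1,"z":0,"twist":0},{"x":55,"y":1,"z":0,"twist":0},{"x":58,"y":1,"z":0,"twist":0},{"x":59,"y":1,"z":0,"twist":0},{"x":59,"y":1,"z":0,"twist":0},{"x":60,"y":1,"z":0,"twist":0},{"x":60,"y":1,"z":0,"twist":0}]}}

```text
time: 19.77
ee_pos: [544.5, -110.4, 205.9]
orientation: [[-0.0, 0.265, -0.964], [-0.0, -0.964, -0.265], [-1.0, 0.0, 0.0]]
contact_force: [-3.8, -0.1, 6.2]
width: 44.3
```

```bash
python3 - <<'E'
from h import *
b=dict(np.load("pics/w16.npz"))
print(onz("wrist",328.5,170,30,b)); print(sensors.read_state()['ee_pos'])
E
```

```text
[594.48683107 -95.92734945  30.        ]
[ 544.51105163 -110.40874483  205.90746258]
```

{"name": "step_arm", "arguments": {"hand": 0, "motion": [{"x":0,"y":0,"z":0,"twist":0},{"x":0,"y":0,"z":0,"twist":0},{"x":0,"y":0,"z":0,"twist":0},{"x":0,"y":0,"z":0,"twist":0},{"x":0,"y":0,"z":0,"twist":0},{"x":0,"y":0,"z":0,"twist":0},{"x":-10,"y":0,"z":0,"twist":0},{"x":-40,"y":0,"z":0,"twist":0},{"x":-80,"y":0,"z":0,"twist":0},{"x":-110,"y":0,"z":0,"twist":0},{"x":-120,"y":0,"z":0,"twist":0},{"x":-120,"y":0,"z":0,"twist":0},{"x":-120,"y":0,"z":0,"twist":0}]}}

```text
time: 20.85
ee_pos: [544.1, -110.5, 325.2]
orientation: [[0.001, 0.266, -0.964], [-0.0, -0.964, -0.266], [-1.0, 0.001, -0.001]]
contact_force: [0.1, 0.1, -2.1]
width: 85.3
```

```bash
python3 look.py w17
```

```text
20.85 [ 544.1 -110.5  325.2] [[0.001, 0.266, -0.964], [-0.0, -0.964, -0.266], [-1.0, 0.001, -0.001]] 85.26125249162772
```

View pics/w17.png

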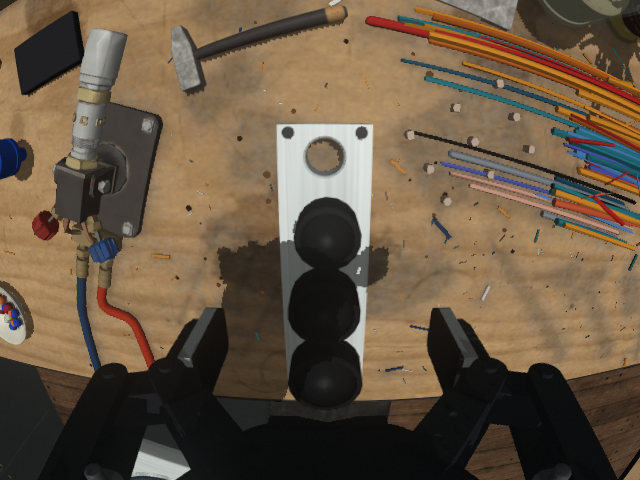

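{"name": "step_arm", "arguments": {"hand": 75, "motion": [{"x":0,"y":-20,"z":-4,"twist":0},{"x":0,"y":-52,"z":-11,"twist":0},{"x":0,"y":-90,"z":-20,"twist":0},{"x":0,"y":-128,"z":-28,"twist":0},{"x":0,"y":-166,"z":-37,"twist":0},{"x":0,"y":-204,"z":-45,"twist":0},{"x":0,"y":-242,"z":-54,"twist":0},{"x":0,"y":-280,"z":-62,"twist":0},{"x":5,"y":-318,"z":-71,"twist":0},{"x":10,"y":-350,"z":-78,"twist":0},{"x":20,"y":-370,"z":-83,"twist":0},{"x":30,"y":-380,"z":-85,"twist":0},{"x":45,"y":-383,"z":-86,"twist":0},{"x":50,"y":-383,"z":-86,"twist":0},{"x":50,"y":-383,"z":-86,"twist":0},{"x":50,"y":-383,"z":-86,"twist":0},{"x":50,"y":-383,"z":-86,"twist":0},{"x":50,"y":-383,"z":-86,"twist":0}]}}

```text
time: 22.4
ee_pos: [526.2, 280.6, 275.4]
orientation: [[0.001, 0.264, -0.965], [0.0, -0.965, -0.264], [-1.0, 0.0, -0.001]]
contact_force: [0.3, 0.5, 0.2]
width: 60.3
```

```bash
python3 look.py w18; python3 mould.py w18 328 250
```

```text
22.4 [526.2 280.6 275.4] [[0.001, 0.264, -0.965], [0.0, -0.965, -0.264], [-1.0, 0.0, -0.001]] 60.31088387415765
comp [ 288  219   65   74 3805]
z 50 centre [525.3 283.7] diam 37.0 n 77
z 20 centre [524.7 283.9] diam 36.3 n 70
```

View pics/w18.png

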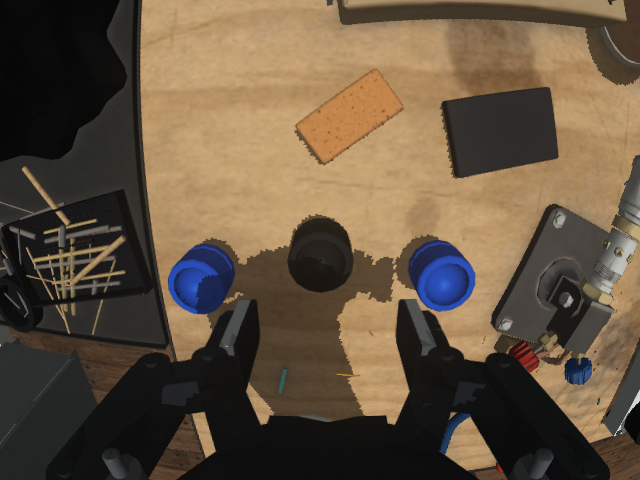

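{"name": "step_arm", "arguments": {"motion": [{"x":20,"y":-3.2,"z":0,"twist":0},{"x":42,"y":-3.2,"z":0,"twist":0},{"x":62,"y":-3.2,"z":0,"twist":0},{"x":75,"y":-3.2,"z":0,"twist":0},{"x":80,"y":-3.2,"z":0,"twist":0},{"x":80,"y":-3.2,"z":0,"twist":0},{"x":80,"y":-3.2,"z":0,"twist":0}]}}

```text
time: 23.03
ee_pos: [525.0, 284.9, 195.4]
orientation: [[0.001, 0.265, -0.964], [0.001, -0.964, -0.265], [-1.0, -0.0, -0.001]]
contact_force: [0.2, -0.4, 0.4]
width: 60.1
```

{"name": "step_arm", "arguments": {"hand": 255, "motion": [{"x":0,"y":0,"z":0,"twist":0},{"x":0,"y":0,"z":0,"twist":0},{"x":0,"y":0,"z":0,"twist":0},{"x":0,"y":0,"z":0,"twist":0},{"x":0,"y":0,"z":0,"twist":0},{"x":0,"y":0,"z":0,"twist":0},{"x":0,"y":0,"z":0,"twist":0}]}}

```text
time: 23.62
ee_pos: [525.5, 285.3, 196.4]
orientation: [[0.003, 0.266, -0.964], [0.001, -0.964, -0.266], [-1.0, -0.001, -0.003]]
contact_force: [0.2, -0.4, 5.9]
width: 36.4
```

```bash
python3 look.py w19
```

```text
23.6167 [525.5 285.3 196.4] [[0.003, 0.266, -0.964], [0.001, -0.964, -0.266], [-1.0, -0.001, -0.003]] 36.41199106960034
```

View pics/w19.png

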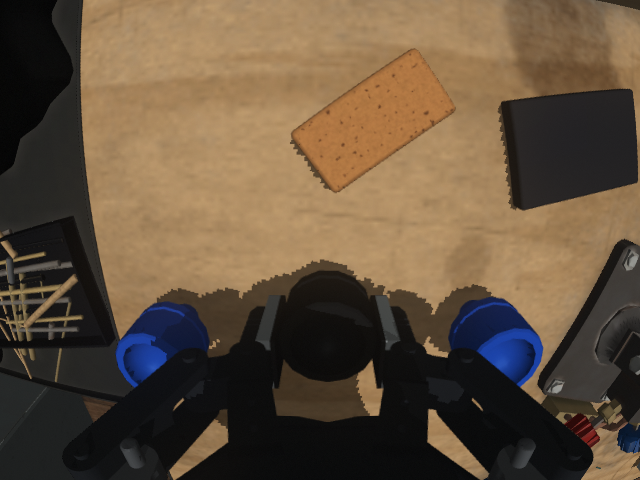

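{"name": "step_arm", "arguments": {"motion": [{"x":-20,"y":0,"z":0,"twist":0},{"x":-55,"y":0,"z":0,"twist":0},{"x":-92,"y":0,"z":0,"twist":0},{"x":-128,"y":5,"z":1,"twist":0},{"x":-148,"y":25,"z":2,"twist":0},{"x":-150,"y":60,"z":5,"twist":0},{"x":-150,"y":97,"z":9,"twist":0},{"x":-150,"y":134,"z":12,"twist":0},{"x":-150,"y":171,"z":15,"twist":0},{"x":-150,"y":208,"z":18,"twist":0},{"x":-150,"y":245,"z":22,"twist":0},{"x":-150,"y":282,"z":25,"twist":0},{"x":-150,"y":319,"z":28,"twist":0},{"x":-140,"y":350,"z":31,"twist":0},{"x":-120,"y":372,"z":33,"twist":0},{"x":-95,"y":383,"z":34,"twist":0},{"x":-75,"y":385,"z":34,"twist":0},{"x":-70,"y":385,"z":34,"twist":0},{"x":-70,"y":385,"z":34,"twist":0},{"x":-70,"y":385,"z":34,"twist":0}]}}

```text
time: 25.33
ee_pos: [594.1, -94.3, 264.9]
orientation: [[-0.0, 0.267, -0.964], [0.001, -0.964, -0.267], [-1.0, -0.001, -0.0]]
contact_force: [-0.0, 0.0, 0.3]
width: 36.5
```

{"name": "step_arm", "arguments": {"motion": [{"x":0,"y":0,"z":0,"twist":0},{"x":0,"y":0,"z":0,"twist":0},{"x":0,"y":0,"z":0,"twist":0}]}}

```text
time: 25.58
ee_pos: [594.8, -94.8, 266.3]
orientation: [[0.003, 0.267, -0.964], [-0.0, -0.964, -0.267], [-1.0, 0.001, -0.003]]
contact_force: [0.3, 0.6, -0.7]
width: 36.7
```

```bash
python3 look.py w20
```

```text
25.5833 [594.8 -94.8 266.3] [[0.003, 0.267, -0.964], [-0.0, -0.964, -0.267], [-1.0, 0.001, -0.003]] 36.66380339341254
```

View pics/w20.png

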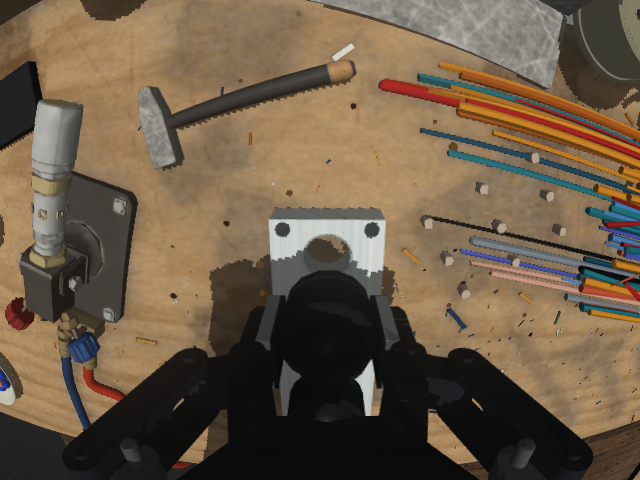

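Aligned over bore 1 (remaining offset about 1 mm); lowering.

{"name": "step_arm", "arguments": {"motion": [{"x":12,"y":0.7,"z":0.3,"twist":0},{"x":25,"y":0.7,"z":0.3,"twist":0},{"x":36,"y":0.7,"z":0.3,"twist":0},{"x":44,"y":0.7,"z":0.3,"twist":0},{"x":50,"y":0.7,"z":0.3,"twist":0},{"x":55,"y":0.7,"z":0.3,"twist":0},{"x":58,"y":0.7,"z":0.3,"twist":0},{"x":59,"y":0.7,"z":0.3,"twist":0},{"x":59,"y":0.7,"z":0.3,"twist":0},{"x":60,"y":0.7,"z":0.3,"twist":0},{"x":60,"y":0.7,"z":0.3,"twist":0}]}}

```text
time: 26.55
ee_pos: [594.3, -96.1, 206.5]
orientation: [[-0.0, 0.265, -0.964], [-0.0, -0.964, -0.265], [-1.0, 0.0, 0.0]]
contact_force: [-2.7, 1.2, 8.9]
width: 36.0
```

{"name": "step_arm", "arguments": {"hand": 0, "motion": [{"x":0,"y":0,"z":0,"twist":0},{"x":0,"y":0,"z":0,"twist":0},{"x":0,"y":0,"z":0,"twist":0},{"x":0,"y":0,"z":0,"twist":0},{"x":0,"y":0,"z":0,"twist":0},{"x":0,"y":0,"z":0,"twist":0},{"x":0,"y":0,"z":0,"twist":0},{"x":-10,"y":0,"z":0,"twist":0},{"x":-40,"y":0,"z":0,"twist":0},{"x":-80,"y":0,"z":0,"twist":0},{"x":-110,"y":0,"z":0,"twist":0},{"x":-120,"y":0,"z":0,"twist":0},{"x":-120,"y":0,"z":0,"twist":0},{"x":-120,"y":0,"z":0,"twist":0},{"x":-120,"y":0,"z":0,"twist":0}]}}

```text
time: 27.8
ee_pos: [592.9, -96.2, 322.9]
orientation: [[-0.003, 0.266, -0.964], [0.0, -0.964, -0.266], [-1.0, -0.001, 0.003]]
contact_force: [-0.3, -0.4, -0.2]
width: 85.1
```

```bash
python3 look.py w21; python3 -c "
from h import *
im=cams.snapshot('side')[:,:,::-1]; cv2.imwrite('pics/s21.png',cv2.resize(im[200:300,240:400],None,fx=5,fy=5,interpolation=cv2.INTER_CUBIC))"
```

```text
27.8 [592.9 -96.2 322.9] [[-0.003, 0.266, -0.964], [0.0, -0.964, -0.266], [-1.0, -0.001, 0.003]] 85.13649021814412
```

View pics/w21.png

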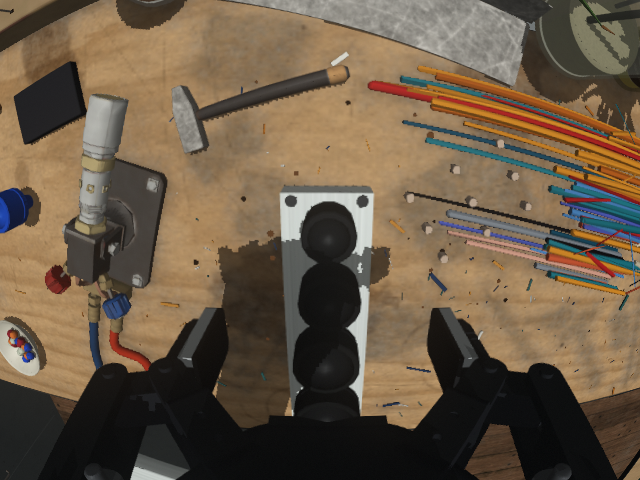

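View pics/s21.png

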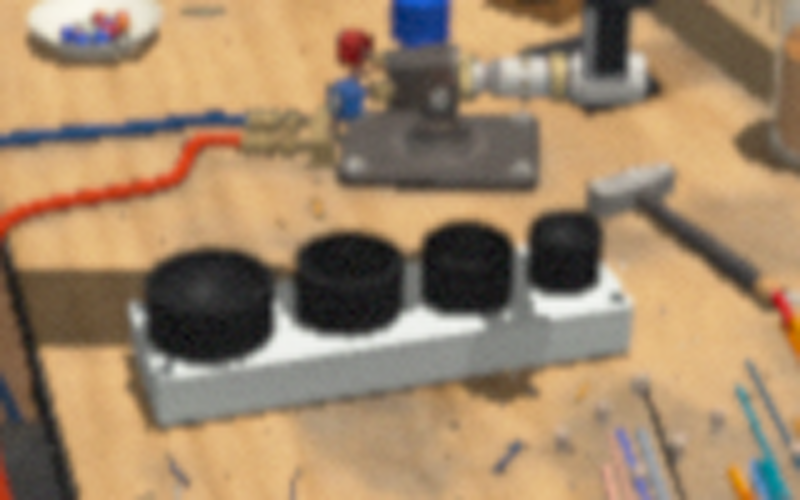

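```bash
python3 - <<'E'
from h import *
im=cams.snapshot("side"); m=(im.max(2)<62).astype(np.uint8)
k,l,s,c=cv2.connectedComponentsWithStats(m)
F=np.load("pics/bores.npy"); t=np.linspace(0,2*np.pi,60)
for f,d in zip(F,(38,46,54,62)):
    P=np.array([proj("side",[f[0]+d/2*np.cos(a),f[1]+d/2*np.sin(a),z]) for a in t for z in (30,60)])
    q=proj("side",[*f,45]); i=l[int(q[1]),int(q[0])]
    x,y,w,h,a=s[i]; print("pred L R T B",P.min(0)[0].round(1),P.max(0)[0].round(1),P.min(0)[1].round(1),P.max(0)[1].round(1),"seen",x,x+w-1,y,y+h-1,"comp",i)
st=sensors.read_state(); print(st['time'],st['contact_force'].round(1))
E
```

```text
pred L R T B 344.2 360.1 240.8 259.1 seen 346 359 243 257 comp 228
pred L R T B 322.6 341.7 242.8 263.1 seen 324 341 245 262 comp 229
pred L R T B 297.0 319.6 245.4 267.7 seen 299 320 247 265 comp 230
pred L R T B 267.2 293.9 248.4 273.1 seen 269 294 250 271 comp 232
27.95 [-0.6 -0.3 -0.5]
```

```bash
python3 -c "
from cell import workorder; print(workorder.close_job())"
```

```text
the job is handed in; nothing more can be done
None
```

All four moulds are in their own bores, in order of size, released and shoulder down on the rail. I handed the job in at about 28 s of the 109 s allowed; the hand-in reports no verdict.

**Seating:**
- Each mould was lowered until the rail pushed back with about 6–10 N, then released with no drop.
- In the final side view every head lies within about 2 px (a few mm) of where a fully seated head should be, and all four err the same way, within what calibration error would explain.
- A seated mould has at most 3.5 mm of sideways play, so each should be inside the 6 mm limit.

**Bystanders:** I never touched the hammer or the graphite pad. They look unmoved in the last wrist picture, though I did not measure their positions. The blue look-alikes beside the smallest mould had about 11 mm of clearance.

**Checks that failed or disagreed:**
- **Heights:** two of the wrist-camera triangulations were poor because the views were too close together. They gave 34 mm for the large mould's top (should be 50) and 11 mm for bore 3 (should be 30).
- **What I used instead:** I relied on the side and top cameras (large mould about 45 mm, medium about 42 mm, rail about 26–28 mm), on head diameters within 0–3 mm of those given, and on the bore spacing (51.8, 59.9 and 68.2 mm). The four contact heights then agreed with the stated sizes.
- **Detection:** the dark-mould search failed in three runs where the mould merged with shadow or gripper. I went by the other views there.

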